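# Swing the bench magnifier over the culture dish

## Task

The colonies in the open petri dish are to be counted through the bench magnifier. Push the magnifier's swing arm round with one finger, without gripping it, until the lens is centred over the open dish so that the whole dish can be seen through the glass. Leave the magnifier's foot, the dish and everything else standing where they are.

Things in the scene. Friction and masses are not known exactly. Their poses are not given: they have to be found in the camera images.
- swing (a joint): swing of the magnifier's arm about its upright post. 0 = arm along the foot's own -x; grows counter-clockwise seen from above; free over -1.7 to 1.7 rad between stops. The friction joint stays where it is left (about 0.12 N m: 1.2 N pushed sideways at 100 mm from the post) and has no spring or detent
- stand: the magnifier's round white weighted foot, 180 mm across, 24 mm thick, freestanding, about 2.6 kg; origin at the middle of its underside on the bench. A 22 mm post rises from its middle, topped by a black clamp knob 50 mm across that does not turn with the arm, top at 205 mm above the bench; z is up
- hinge (a point): point on the post's axis at the arm's mid-height, 165 mm above the bench
- lens (a point): centre of the lens glass, 220 mm level distance from the hinge axis, 165 mm above the bench. The glass is 129 mm across in a flat round white head 164 mm across, its underside 152 mm and its top 178 mm above the bench. The head is carried by the arm
- bar_mid (a point): middle of the arm, 100 mm out from the hinge axis on the line to the lens, 165 mm above the bench. The arm is a level straight bar 20 mm wide, its sides upright and free between 36 and 132 mm from the axis; it spans 153 to 177 mm above the bench (the side faces 157 to 173 mm), and nothing stands above it
- side_left: the upright grey plate, 96 x 4 x 16 mm, that forms the left side of the arm as one looks from the post to the lens; origin at its middle, 84 mm out from the hinge axis, 165 mm above the bench. A push on it towards the right makes the joint value fall
- side_right: the same plate on the right side of the arm; a push on it towards the left makes the joint value grow
- dish: the open petri dish to be looked at: single, clear, 90 mm across, 15 mm high, no lid, cream jelly with small pale dots; origin at the middle of its underside. Its centre lies 210 to 230 mm from the hinge axis, so the lens can be brought over it
- dish_stack: a bystander: three closed petri dishes in one stack, 92 mm across, 47 mm high; origin at the middle of the underside
- well_plate: a bystander: flat white rectangular 24-well plate, 86 x 128 x 21 mm; origin at the middle of the underside
- marker: a bystander: marker pen lying on the bench, 132 mm long, 15 mm thick; origin under its middle
- tally: a bystander: round steel hand tally counter, 46 mm across, 27 mm high; origin under its middle
- reagent: a bystander: small reagent bottle with a screw cap, 56 mm across, 105 mm high; origin under its middle
- beaker: a bystander: glass beaker, 68 mm across, 85 mm high; origin under its middle
- tip_box: a bystander: open box of pipette tips, 84 x 122 x 55 mm; origin under its middle
Mind the look-alikes: they are no part of the job. Of the things like the dish, leave any that is orange or purple; of the rest the larger one is meant.

How it is judged:
By the outcome, as a careful person would: the job done as asked, in the order asked, and still so for the second after the job is handed in, with the robot touching nothing.
It also fails if it takes over 43 s, if anything falls off the work surface, if the arm or the gripper's body presses on something with over 40 N, if the wrist force passes 120 N, or if a joint passes its speed limit or range.

## Robot

A 6-joint arm with a two-finger parallel gripper is mounted at the origin on the work surface. World frame = base frame: x ahead of the robot, y to its left, z up, the work surface at z = 0. Lengths are in mm, angles in rad, forces in N, time in s.
With the tool pointing down it reaches from about 350 to 775 mm from the base axis. Payload 7.3 kg.
Tool frame: the origin (TCP) lies at the very end of the fingers, on their centre line; the grasp point (between the pads) lies grip_point_offset behind it (grip_point_offset is the distance from the TCP to the grasp point, in mm); x points along the fingers, z is the direction in which the jaws open and shut, and the axes are right-handed (so a half turn about x gives the same grasp; the last joint's range is limited). The gripper opens to 92 mm and grips with 3 to 60 N. Pads are 19 mm wide; open, the fingers measure 130 mm over their backs; the gripper's body (75 mm by 190 mm) begins 47 mm behind the grasp point.
Start: joints at [-1.297, 0.342, 1.524, -0, 1.275, -0.146], TCP at [214.002, -479.425, 226.741] pointing down, gripper open.
Joint ranges: [-2.53, 2.53], [-0.77, 2.02], [0.04, 2.7], [-1, 4.14], [0.28, 2.66], [-3.11, 3.11]. Speed limits (rad/s): [2.57, 2.57, 3.14, 3.14, 3.14, 3.14].

## Interface

Orientations are given as [roll, pitch, yaw] about the fixed x, y, z axes, in that order (R = Rz(yaw) Ry(pitch) Rx(roll)).
In Python, from plant import * gives the robot as it stands.
- The arm moves only by the tool send_rows, never from a script. Its argument "series" is text: rows parted by semicolons, each of 5 numbers parted by spaces: the gripper's target within -1 to 1 (fully open at 1, half-way at 0, shut at -1), then the shift along the tool's x, y, z in units of 30 mm (1.0 is 30 mm), then the turn about the tool's x in units of 5 degrees (1.0 is 5 degrees). A call has 1 to 8 rows; each row is the pose to reach, as a shift and turn from the pose commanded when the call began, along the tool's axes at that moment; what a row does not reach only later rows make up. A row lasts 1/8 s, in which the tool goes at most 62.5 mm and 10.7 degrees, less where a joint would pass 70% of its speed; a pose out of reach is approached as far as the arm can. A call with a gripper value outside its range is refused whole. The fingers move at their own pace and stop on an object; the grip force is fixed at half the most. Time passes only in rows, so rows that repeat a pose let the fingers close. It gives the time, the measured TCP pose, the force and the opening at its end, in the units of the state.
- get_obs(): the state, without advancing time (a new reading comes with each control period).
- capture(name): name is "scene" or "top" or "wrist"; returns a dict with "pixels" (420x560x3 uint8, red, green, blue), "mtx" (3x3 intrinsics, pixels), "R" (3x3) and "t" (3): a world point X has camera coordinates R X + t. Camera axes: x right, y down, z forward; pixel columns grow to the right and rows downward; lengths in mm; the calibration is good to about 2 mm. A picture is of the moment at which its call begins. There is no depth.
- close_job(): hands the job in, once; it reports no verdict.
Trained networks look in a picture, given as the dict that the camera call returned (one of the last four; its "shot" number tells which), for a name from the list of things; names that differ only in an ending like _2 or _b are one class to them, and where a whole thing is asked for, a point or a joint stands for the part that bears it (a point fixed in the world has none). Each returns a list of dicts, best first, with "score" (0 to 1); they miss things now and then, are a little off and sometimes report something else, mostly with a low value. They report only what shows in the picture. A call takes as long as a camera call. They do not tell look-alikes from the thing itself.
- cut_out(picture, thing): "pixels" (420x560 bool, what is visible of it).
- place_of(picture, thing): "point" ([x, y, z] in mm, in world coordinates, good to about 4 mm: a listed point, or the origin of a listed thing).
The state is a dict: "time": time; "joint_positions": joint angles; "dq": joint speeds; "tau": joint torques, N m; "tool_pos": TCP position; "tcp_rot": TCP orientation; "contact_force": force on the tool from outside, world axes, zero at the start; "moment": the same for the moment, N m; "grip_width": finger opening in mm.
Only numpy, scipy, OpenCV 4.12 (cv2) and the standard library are available. Lean on these libraries where they do the work, as an engineer would, in place of code of your own. Each camera call takes 0.05 s, during which the arm holds its last target.

## Working session

There is one attempt and no reset: what is moved stays moved. The work goes in short steps, Python scripts to look and compute and a tool call to move; the robot and the scene stay as the last step left them, time stands still between calls to the robot, and variables do not carry over. Pictures are saved under pics/ and viewed, and the job is handed in when it is done.

Besides the shell and the picture viewer there is one more tool, called after "Call:" as name(argument=value, ...) on one line, values as JSON. send_rows: Moves the arm, as the interface text tells. Its arguments: {"type":"object","properties":{"series":{"type":"string"}},"required":["series"]}

```bash
mkdir -p pics; ls
python3 - <<'E'
from plant import *
import cv2
o=get_obs();print(o)
for n in("scene","top"):
    c=capture(n);cv2.imwrite(f"pics/{n}0.png",c["pixels"][:,:,::-1])
    print(n,c["t"],c["R"],c["mtx"])
    for k in("hinge","lens","bar_mid","dish","side_left","side_right","stand","dish_stack","reagent","beaker","tip_box"):
        print(k,[(round(d["score"],2),[round(v) for v in d["point"]]) for d in place_of(c,k)])
E
```

```text
pics
{'time': 0.0, 'joint_positions': array([-1.29699263e+00,  3.42754796e-01,  1.52504453e+00, -2.68339954e-06,
        1.27537608e+00, -1.45997497e-01]), 'dq': array([-1.17512130e-03, -6.97245756e-05,  1.60530020e-04, -1.59992130e-03,
        1.50598238e-03,  1.04469092e-03]), 'tau': array([-1.73971748e-03, -4.31248677e+01, -2.44217080e+01,  7.14927656e-02,
        5.59950457e-02, -1.28082343e-04]), 'tool_pos': array([ 213.88672869, -479.00271235,  226.01870862]), 'tcp_rot': array([2.99721632, 1.56921357, 1.84622198]), 'contact_force': array([ 0.31059557, -0.59022105, -0.24766869]), 'moment': array([-0.02975745, -0.03605774, -0.00509472]), 'grip_width': 92.07505377394153}
scene [ 394.17206673 -236.13293441 1466.18809542] [[-0.77404152  0.63309545 -0.00706229]
 [ 0.54283746  0.65786579 -0.52205373]
 [-0.3258638  -0.40792494 -0.85288336]] [[398.536121     0.         282.44034259]
 [  0.         398.536121   208.32325798]
 [  0.           0.           1.        ]]
hinge [(0.67, [681, -87, 161])]
lens [(0.68, [492, 37, 161]), (0.2, [464, -88, -2])]
bar_mid [(0.73, [592, -32, 166])]
dis
[... 521 characters left out ...]
7.22463448   0.         283.0270881 ]
 [  0.         527.22463448 205.70255288]
 [  0.           0.           1.        ]]
hinge [(0.63, [674, -87, 165])]
lens [(0.95, [490, 32, 168]), (0.73, [436, 470, -4]), (0.66, [591, 459, 3])]
bar_mid [(0.77, [592, -32, 166]), (0.47, [589, 458, 4]), (0.4, [437, 474, -4])]
dish [(0.98, [579, -285, -4]), (0.85, [668, -385, -3]), (0.79, [332, -462, -1]), (0.72, [492, 30, 168]), (0.66, [727, -309, 1])]
side_left [(0.57, [600, -49, 167])]
side_right [(0.61, [606, -36, 161])]
stand [(0.82, [676, -85, -3]), (0.35, [590, 460, 2])]
dish_stack [(0.95, [463, -83, -1])]
reagent [(0.95, [588, 458, 1])]
beaker [(0.71, [499, -489, 2])]
tip_box [(0.55, [436, 470, -4])]
```

View pics/top0.png

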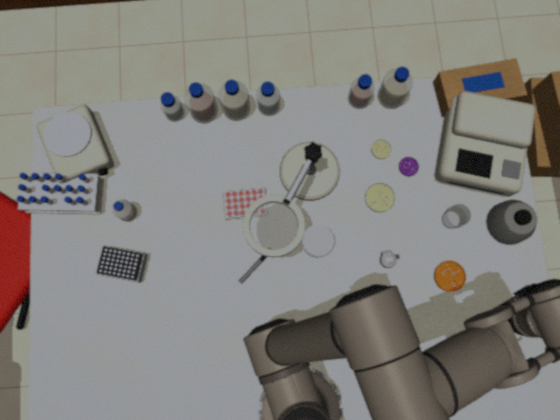

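View pics/scene0.png

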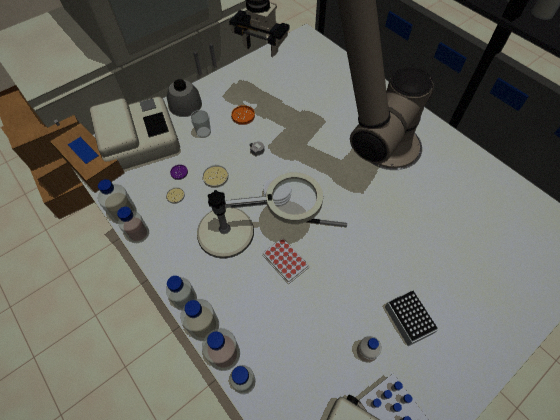

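Run:
```python
import cv2
a=cv2.imread("pics/top0.png")
cv2.imwrite("pics/crop0.png",cv2.resize(a[130:370,340:540],None,fx=3,fy=2.5,interpolation=cv2.INTER_CUBIC))
```

```text
(no output)
```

View pics/crop0.png

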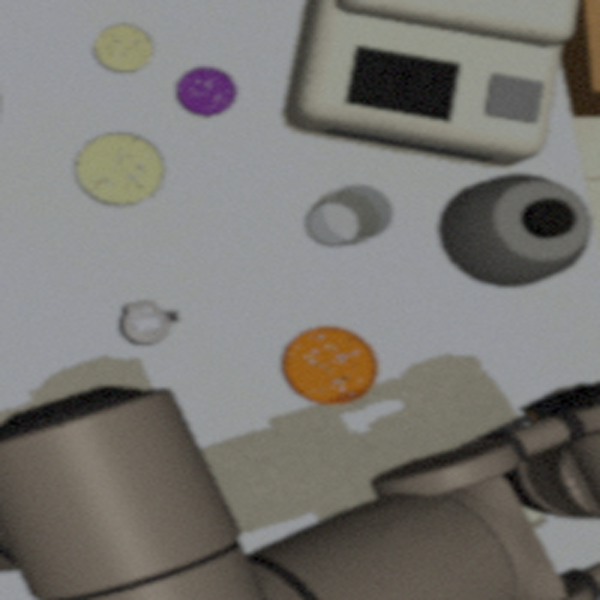

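The candidates in the top view are the larger cream dish (380,197), the small cream one (381,148), purple (409,166) and orange (450,276). The one meant is the larger cream dish at about world (579,-285), which lies 222 mm from the hinge and so fits the 210–230 mm range. The arm has to turn counter-clockwise by about 96°, so I push on its right side.

```bash
cat > h.py <<'E'
from plant import *
import numpy as np
from scipy.spatial.transform import Rotation as Ro
def pose():
    o=get_obs(); R=Ro.from_euler('xyz',o["tcp_rot"]).as_matrix(); return o,np.array(o["tool_pos"]),R
def rel(target,zdeg=None):
    o,p,R=pose(); d=R.T@(np.array(target)-p)/30
    t=None
    if zdeg is not None:
        z=R[:,2]; cur=np.degrees(np.arctan2(z[1],z[0])); 
        # tool x is down: + turn about x lowers world yaw
        t=-((zdeg-cur+90)%180-90)/5
    return np.round(d,2),t
H=np.array([678.,-86.5])
def fing(barang,r,off): # finger TCP on right side, off from bar axis
    a=np.radians(barang); d=np.array([np.cos(a),np.sin(a)]); rt=np.array([d[1],-d[0]])
    return H+r*d+off*rt
E
python3 - <<'E'
from h import *
import plant
print([n for n in dir(plant) if not n.startswith('_')], globals().get('grip_point_offset'))
o,p,R=pose();print(R.round(3),p, np.degrees(o["joint_positions"]).round(1))
for a in (147.3,243.6):
  print(a,fing(a,90,60),fing(a,90,29), "ztan",a+90, "ang pos",np.degrees(np.arctan2(*fing(a,90,29)[::-1])))
print(rel([*fing(147.3,90,60),300],147.3+90))
E
```

```text
['Unreachable', 'capture', 'close_job', 'cut_out', 'get_obs', 'grip_point_offset', 'place_of'] 18.8
[[ 0.     0.913  0.408]
 [-0.     0.408 -0.913]
 [-1.    -0.     0.   ]] [ 214.00168859 -479.44714809  226.74588416] [-74.3  19.6  87.3  -0.   73.1  -8.4]
147.3 [634.67844885  12.61227576] [617.93099892 -13.47455848] ztan 237.3 ang pos -1.249189635711048
243.6 [ 584.24012826 -140.43594767] [ 612.00719283 -154.21963823] ztan 333.6 ang pos -14.143499964154111
(array([-2.44, 19.49, -9.26]), np.float64(11.350236449168142))
```

Call:
send_rows(series="-1 -1.2 0 0 0; -1 -1.2 2 -0.9 1.5; -1 -1.2 4 -1.8 3; -1 -1.2 6 -2.8 4.5; -1 -1.2 8 -3.8 6; -1 -1.2 10 -4.8 8; -1 -1.2 12 -5.7 9.5; -1 -1.2 13.5 -6.4 11.4")

```text
time: 2.2
tool_pos: [492.9, -153.7, 263.0]
tcp_rot: [1.504, 1.57, -0.638]
contact_force: [-0.5, 0.1, 0.7]
grip_width: 16.1
```

Run:
```python
from h import *
o,p,R=pose();print(o["time"],p,R[:,2].round(3),o["grip_width"],o["contact_force"])
print(rel([*fing(147.3,90,60),260],147.3+90))
```

```text
2.2 [ 492.87248711 -153.67693477  262.96068134] [-0.541 -0.841  0.   ] 16.124088526873532 [-0.48381325  0.14808634  0.73724381]
(array([ 0.1 ,  0.98, -7.22]), np.float64(-0.0057608665921293324))
```

Call:
send_rows(series="-1 0 0.3 -1.8 0; -1 0 0.5 -3.6 0; -1 0 0.8 -5.4 0; -1 0 0.98 -7.0 0; -1 0 0.98 -7.0 0; -1 0 0.98 -7.0 0")

```text
time: 2.95
tool_pos: [628.8, 5.9, 262.4]
tcp_rot: [-0.586, 1.57, -2.723]
contact_force: [-0.3, -0.4, 0.0]
grip_width: 0.4
```

Run:
```python
from h import *
import cv2
o,p,R=pose();print(o["time"],p,R[:,2].round(3),o["grip_width"],o["contact_force"])
print(rel([*fing(147.3,90,60),151],147.3+90))
c=capture("scene");cv2.imwrite("pics/s1.png",c["pixels"][:,:,::-1])
c=capture("wrist");cv2.imwrite("pics/w1.png",c["pixels"][:,:,::-1])
for k in("hinge","bar_mid","lens"):
    print(k,[(round(d["score"],2),np.round(d["point"])) for d in place_of(c,k)])
```

```text
2.95 [628.82912106   5.85857357 262.36168408] [-0.536 -0.844  0.001] 0.41247772773432606 [-0.27439332 -0.40825882  0.0167052 ]
(array([ 3.71,  0.05, -0.3 ]), np.float64(0.055300572172916417))
hinge []
bar_mid [(0.78, array([594., -31., 166.]))]
lens [(0.71, array([595., 460.,  -0.]))]
```

View pics/s1.png

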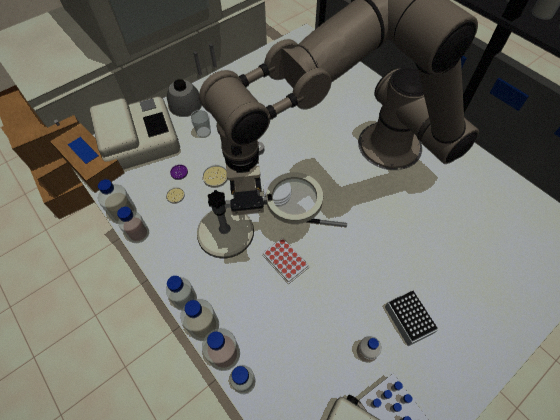

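View pics/w1.png

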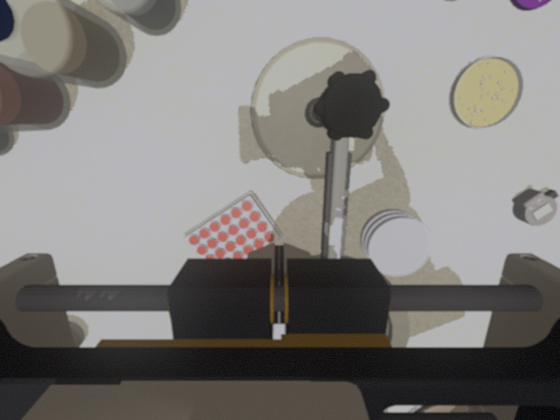

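In the wrist view the closed fingers (278,290) are on the right (well-plate) side of the bar (340,200), with clearance. Next I descend.

Call:
send_rows(series="-1 1.0 0.05 -0.2 0; -1 2.2 0.05 -0.3 0; -1 3.4 0.05 -0.3 0; -1 3.7 0.05 -0.3 0; -1 3.7 0.05 -0.3 0; -1 3.7 0.05 -0.3 0")

```text
time: 3.95
tool_pos: [636.2, 12.6, 153.7]
tcp_rot: [2.017, 1.568, -0.12]
contact_force: [0.3, -0.6, 1.1]
grip_width: 0.5
```

```bash
cat >> h.py <<'E'
def plan(b0,b1,n,r=90,off=29,z=151):
    # rows for sweep from current pose; target bar angles
    o,p,R=pose(); zz=np.degrees(np.arctan2(R[1,2],R[0,2]))
    for b in np.linspace(b0,b1,n+1)[1:]:
        d,t=rel([*fing(b,r,off),z],b+90)
        print("%.1f"%b, d, round(t,2))
def where():
    o,p,R=pose(); print(round(o["time"],2),p.round(1),"zyaw",np.degrees(np.arctan2(R[1,2],R[0,2])).round(1),"q",o["joint_positions"].round(2),"F",o["contact_force"].round(1))
    v=p[:2]-H; r=np.hypot(*v); a=np.degrees(np.arctan2(v[1],v[0]))
    print("finger r",r.round(1),"bar angle if touching",(a+np.degrees(np.arcsin(29/r)))%360)
E
python3 - <<'E'
from h import *
where()
plan(140,188,8)
E
```

```text
3.95 [636.2  12.6 153.7] zyaw -122.5 q [-0.1   0.6   1.3  -0.    1.23  2.04] F [ 0.3 -0.6  1.1]
finger r 107.5 bar angle if touching 128.49376970075082
146.0 [ 0.09 -0.03  0.99] 0.31
152.0 [ 0.09 -0.12  1.31] -0.89
158.0 [ 0.09 -0.18  1.63] -2.09
164.0 [ 0.09 -0.2   1.96] -3.29
170.0 [ 0.09 -0.2   2.29] -4.49
176.0 [ 0.09 -0.15  2.62] -5.69
182.0 [ 0.09 -0.07  2.94] -6.89
188.0 [0.08 0.04 3.25] -8.09
```

Call:
send_rows(series="-1 0.1 0 0.6 0.2; -1 0.1 -0.03 1.0 0.2; -1 0.1 -0.09 1.2 -0.5; -1 0.1 -0.14 1.4 -1.3; -1 0.1 -0.18 1.7 -2.2; -1 0.1 -0.2 1.96 -3.3; -1 0.1 -0.2 2.3 -4.5; -1 0.1 -0.2 2.3 -4.5")

```text
time: 4.95
tool_pos: [592.7, -43.3, 149.2]
tcp_rot: [0.788, 1.57, -0.959]
contact_force: [0.5, 0.3, 0.2]
grip_width: 0.5
```

Run:
```python
from h import *
import cv2
where()
plan(170,215,8)
c=capture("top");cv2.imwrite("pics/t2.png",c["pixels"][:,:,::-1])
for k in("hinge","bar_mid","lens","stand"):
    print(k,[(round(d["score"],2),np.round(d["point"])) for d in place_of(c,k)])
c=capture("scene");cv2.imwrite("pics/s2.png",c["pixels"][:,:,::-1])
for k in("hinge","bar_mid","lens","stand"):
    print(k,[(round(d["score"],2),np.round(d["point"])) for d in place_of(c,k)])
```

```text
4.95 [592.7 -43.3 149.2] zyaw -100.1 q [-0.2   0.53  1.44 -0.    1.17  1.55] F [0.5 0.3 0.2]
finger r 95.7 bar angle if touching 170.77362039605936
175.6 [-0.06 -0.03  0.26] -1.14
181.2 [-0.06 -0.08  0.56] -2.27
186.9 [-0.06 -0.1   0.87] -3.39
192.5 [-0.06 -0.09  1.18] -4.52
198.1 [-0.06 -0.05  1.49] -5.64
203.8 [-0.06  0.02  1.79] -6.77
209.4 [-0.06  0.12  2.08] -7.89
215.0 [-0.06  0.25  2.36] -9.02
hinge []
bar_mid [(0.62, array([578., -75., 168.]))]
lens [(0.56, array([456., -60., 168.]))]
stand [(0.4, array([ 392., -288.,    0.]))]
hinge [(0.53, array([461., -89.,   1.]))]
bar_mid [(0.81, array([578., -73., 165.])), (0.54, array([ 575., -283.,    0.]))]
lens [(0.67, array([455., -56., 157.]))]
stand [(0.76, array([681., -86.,   2.]))]
```

View pics/s2.png

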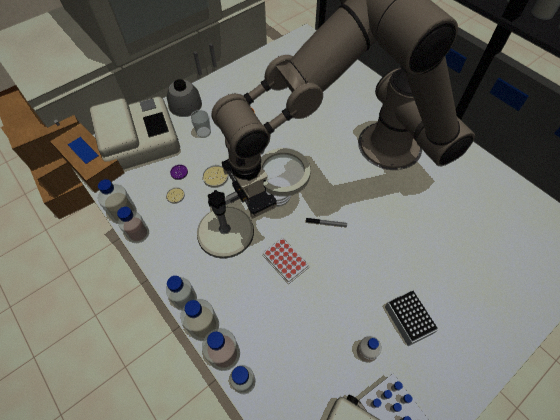

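The push works: the lens moved from (491,34) to (456,-58), the foot is unmoved at (681,-86), and the contact model reads about 2° low. I carry on with the sweep.

Call:
send_rows(series="-1 -0.05 -0.03 0.26 -1.1; -1 -0.05 -0.08 0.56 -2.3; -1 -0.05 -0.1 0.87 -3.4; -1 -0.05 -0.09 1.18 -4.5; -1 -0.05 -0.05 1.49 -5.6; -1 -0.05 0.02 1.79 -6.8; -1 -0.05 0.12 2.08 -7.9; -1 -0.05 0.25 2.36 -9")

```text
time: 6.45
tool_pos: [587.8, -113.1, 150.0]
tcp_rot: [-2.542, 1.569, 2.786]
contact_force: [-1.4, 1.0, 0.0]
grip_width: 0.4
```

Run:
```python
from h import *
where()
plan(212,236,6)
```

```text
6.45 [ 587.8 -113.1  150. ] zyaw -54.8 q [-0.32  0.54  1.42  0.    1.18  0.64] F [-1.4  1.   0. ]
finger r 94.0 bar angle if touching 214.38060750353907
216.0 [-0.03 -0.05  0.08] -0.15
220.0 [-0.03 -0.1   0.3 ] -0.95
224.0 [-0.03 -0.15  0.51] -1.75
228.0 [-0.03 -0.17  0.73] -2.55
232.0 [-0.03 -0.18  0.95] -3.35
236.0 [-0.03 -0.18  1.17] -4.15
```

Call:
send_rows(series="-1 0 -0.08 0.2 -0.6; -1 0 -0.13 0.42 -1.4; -1 0 -0.16 0.63 -2.2; -1 0 -0.18 0.85 -3; -1 0 -0.18 1.05 -3.7; -1 0 -0.18 1.17 -4.2; -1 0 -0.18 1.17 -4.2")

```text
time: 7.32
tool_pos: [604.2, -145.1, 150.1]
tcp_rot: [-1.577, 1.571, -2.17]
contact_force: [-0.7, 0.8, -0.1]
grip_width: 0.7
```

Run:
```python
from h import *
import cv2
where()
plan(236,244,4)
for n in("top","scene","wrist"):
  c=capture(n);cv2.imwrite(f"pics/{n}3.png",c["pixels"][:,:,::-1])
  for k in("hinge","bar_mid","lens","stand","dish"):
    print(n,k,[(round(d["score"],2),np.round(d["point"])) for d in place_of(c,k)])
```

```text
7.33 [ 604.2 -145.1  150.1] zyaw -34.0 q [-0.36  0.58  1.35 -0.    1.21  0.23] F [-0.7  0.8 -0.1]
finger r 94.2 bar angle if touching 236.359524739236
238.0 [-0.03 -0.04  0.09] -0.4
240.0 [-0.03 -0.07  0.19] -0.8
242.0 [-0.03 -0.09  0.3 ] -1.2
244.0 [-0.03 -0.11  0.41] -1.6
top hinge [(0.95, array([678., -87., 167.]))]
top bar_mid [(0.59, array([ 624., -171.,  164.]))]
top lens [(0.91, array([ 557., -270.,  166.]))]
top stand [(0.86, array([676., -88.,  -2.]))]
top dish [(0.58, array([ 727., -312.,    2.])), (0.58, array([ 332., -461.,   -0.]))]
scene hinge [(0.64, array([679., -87., 160.]))]
scene bar_mid []
scene lens [(0.66, array([ 554., -266.,  160.]))]
scene stand [(0.58, array([682., -85.,   2.]))]
scene dish [(0.82, array([ 727., -313.,   -0.])), (0.73, array([ 329., -459.,   -2.])), (0.55, array([ 575., -285.,   -1.]))]
wrist hinge []
wrist bar_mid [(0.34, array([ 622., -151.,  163.]))]
wrist lens [(0.29, array([679., -86.,  -0.]))]
wrist stand [(0.72, array([677., -88.,  -5.]))]
wrist dish [(0.81, array([ 729., -308.,    1.])), (0.58, array([ 664., -386.,    0.]))]
```

View pics/top3.png

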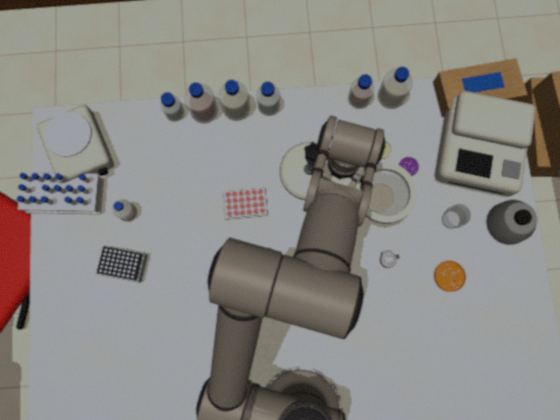

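View pics/scene3.png

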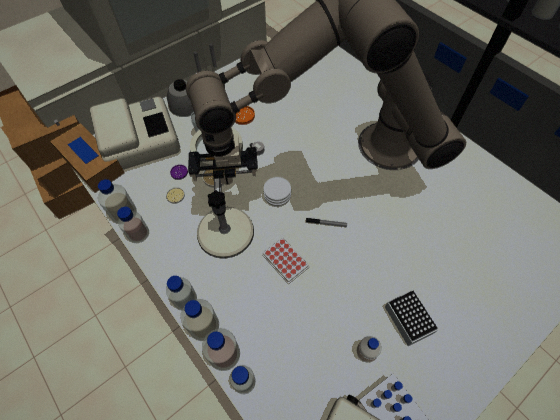

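Lens at (556,-268), with the dish at (579,-285), leaves about 7° to go. I make a slow last push, then check.

Call:
send_rows(series="-1 0 -0.03 0.08 -0.3; -1 0 -0.05 0.15 -0.6; -1 0 -0.07 0.22 -0.9; -1 0 -0.09 0.29 -1.2; -1 0 -0.1 0.33 -1.3; -1 0 -0.1 0.33 -1.3")

```text
time: 8.98
tool_pos: [610.8, -153.3, 150.2]
tcp_rot: [-0.522, 1.57, -1.001]
contact_force: [0.2, 0.6, 0.6]
grip_width: 0.3
```

Run:
```python
from h import *
import cv2
where()
plan(240,246,3)
for n in("top","scene"):
  c=capture(n);cv2.imwrite(f"pics/{n}4.png",c["pixels"][:,:,::-1])
  for k in("hinge","bar_mid","lens","stand"):
    print(n,k,[(round(d["score"],2),np.round(d["point"])) for d in place_of(c,k)])
```

```text
8.97 [ 610.8 -153.3  150.2] zyaw -27.4 q [-0.37  0.6   1.32 -0.    1.22  0.11] F [0.2 0.6 0.6]
finger r 94.8 bar angle if touching 242.66098212264816
242.0 [-0.03  0.02 -0.03] 0.11
244.0 [-0.03 -0.01  0.07] -0.29
246.0 [-0.03 -0.04  0.18] -0.69
top hinge [(0.79, array([677., -89., 165.]))]
top bar_mid [(0.64, array([ 631., -175.,  166.]))]
top lens [(0.63, array([ 576., -284.,  167.]))]
top stand [(0.88, array([674., -89.,   1.])), (0.35, array([ 633., -173.,  166.]))]
scene hinge [(0.87, array([677., -90., 161.]))]
scene bar_mid [(0.96, array([ 628., -172.,  164.])), (0.19, array([ 648., -164.,  167.]))]
scene lens [(0.63, array([ 574., -278.,  160.]))]
scene stand [(0.79, array([680., -87.,   2.])), (0.59, array([ 575., -284.,    1.]))]
```

Call:
send_rows(series="-1 0 0 -0.5 0; -1 0 0 -1.5 0; -1 0 0 -3 0; -1 0 0 -5 0; -1 0 0 -7 0; -1 0 0 -7 0; -1 0 0 -7 0")

```text
time: 10.35
tool_pos: [425.3, -56.6, 151.0]
tcp_rot: [0.124, 1.568, -0.355]
contact_force: [0.3, 0.1, 0.1]
grip_width: 0.6
```

Run:
```python
from h import *
import cv2
where()
for n in("top","scene"):
  c=capture(n);im=c["pixels"][:,:,::-1].copy();cv2.imwrite(f"pics/{n}5.png",im)
  for k in("hinge","bar_mid","lens","stand","dish"):
    print(n,k,[(round(d["score"],2),np.round(d["point"])) for d in place_of(c,k)])
  def proj(X):
    u=c["mtx"]@(c["R"]@np.array(X)+c["t"]);return u[:2]/u[2]
  th=np.linspace(0,2*np.pi,60)
  S=4;q=proj([579,-285,80]).astype(int)-[70,70]
  cr=cv2.resize(im[q[1]:q[1]+140,q[0]:q[0]+140],None,fx=S,fy=S,interpolation=cv2.INTER_CUBIC)
  cv2.imwrite(f"pics/{n}5raw.png",cr)
  for ctr,r,col in(((579,-285,15),45,(0,255,0)),((579,-285,178),82,(0,0,255)),((579,-285,178),64.5,(255,0,0))):
    pts=np.array([proj([ctr[0]+r*np.cos(a),ctr[1]+r*np.sin(a),ctr[2]]) for a in th])
    cv2.polylines(cr,[((pts-q+.5)*S).astype(int)],True,col,1)
  cv2.imwrite(f"pics/{n}5c.png",cr)
```

```text
10.35 [425.3 -56.6 151. ] zyaw -27.4 q [-0.31  0.25  1.89 -0.    1.    0.17] F [0.3 0.1 0.1]
finger r 254.4 bar angle if touching 179.79827461679247
top hinge [(0.67, array([677., -86., 166.]))]
top bar_mid [(0.56, array([ 630., -177.,  164.])), (0.26, array([409.,  97.,   1.])), (0.18, array([674., -89.,  -1.]))]
top lens [(0.75, array([ 500., -490.,   -1.])), (0.67, array([ 577., -280.,  168.]))]
top stand [(0.65, array([674., -86.,   0.]))]
top dish [(0.52, array([ 667., -384.,   -4.])), (0.5, array([ 728., -311.,   -0.]))]
scene hinge [(0.82, array([679., -84., 160.]))]
scene bar_mid [(0.64, array([ 627., -176.,  164.]))]
scene lens [(0.81, array([ 574., -280.,  159.]))]
scene stand [(0.85, array([678., -84.,   0.])), (0.69, array([588., 111.,   4.]))]
scene dish [(0.78, array([ 330., -457.,   -3.])), (0.66, array([ 577., -282.,    4.])), (0.64, array([ 663., -386.,   -3.])), (0.6, array([ 728., -311.,   -1.]))]
```

View pics/top5c.png

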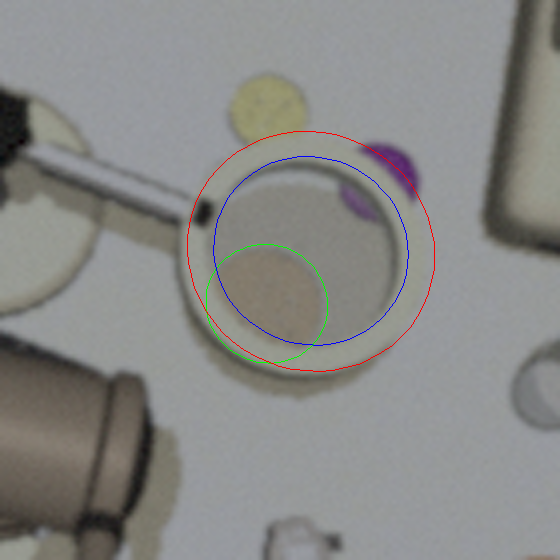

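View pics/scene5c.png

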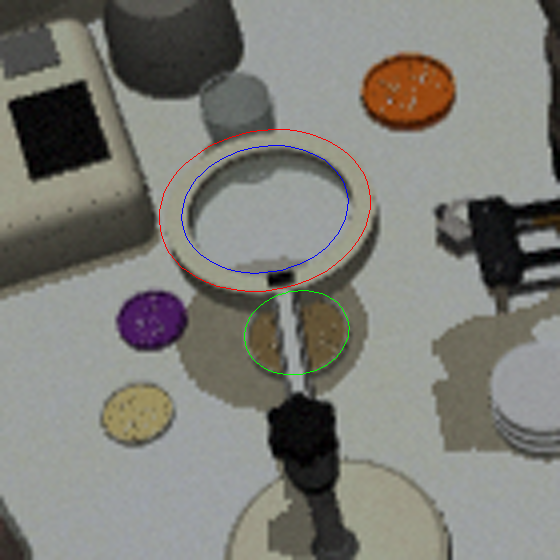

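```bash
cat > fit.py <<'E'
from h import *
import cv2
from scipy.optimize import minimize
def sil(c,ctr,r,z0,z1,S=4,flat=False):
    th=np.linspace(0,2*np.pi,90)
    P=np.array([[ctr[0]+r*np.cos(a),ctr[1]+r*np.sin(a),z] for z in(z0,z1) for a in th])
    u=(c["mtx"]@(c["R"]@P.T+np.array(c["t"])[:,None]));u=(u[:2]/u[2]).T
    h=cv2.convexHull(u.astype(np.float32))[:,0]
    m=np.zeros((420,560),np.uint8);cv2.fillConvexPoly(m,np.round(h*256).astype(np.int32),255,cv2.LINE_AA,8)
    return m/255.
def fit(c,mask,x0,r,z0,z1,valid=None):
    f=lambda x:np.abs(sil(c,x,r,z0,z1)-mask)[valid if valid is not None else slice(None)].sum()
    R=minimize(f,x0,method="Nelder-Mead",options=dict(initial_simplex=[x0,[x0[0]+8,x0[1]],[x0[0],x0[1]+8]],xatol=.1))
    return R.x.round(1),round(R.fun),round(mask.sum())
E
python3 - <<'E'
from fit import *
for n in("top","scene"):
  c=capture(n)
  a=cv2.cvtColor(cv2.imread(f"pics/{n}0.png"),cv2.COLOR_BGR2HSV)
  m=((a[...,1]>60)&(a[...,0]>12)&(a[...,0]<40)).astype(np.uint8)
  u=c["mtx"]@(c["R"]@np.array([579,-285,8])+c["t"]);u=(u[:2]/u[2]).astype(int)
  k,l=cv2.connectedComponents(m);v=l[u[1],u[0]];dm=(l==v).astype(float)
  print(n,"dish",v,fit(c,dm,[579,-285],45,0,15),fit(c,dm,[579,-285],43,2,8))
  for k in("lens","stand"):
    for d in cut_out(c,k)[:2]:
      mm=d["pixels"].astype(np.uint8);ys,xs=np.nonzero(mm)
      print(n,k,round(d["score"],2),mm.sum(),xs.min(),xs.max(),ys.min(),ys.max())
      cv2.imwrite(f"pics/m_{n}_{k}.png",mm*255)
      if k=="lens":
        cn=max(cv2.findContours(mm,0,2)[0],key=cv2.contourArea);f=np.zeros_like(mm);cv2.drawContours(f,[cn],-1,1,-1)
        print("  lens",fit(c,f.astype(float),[575,-281],82,152,178))
        o=cv2.morphologyEx(f,cv2.MORPH_OPEN,np.ones((17,17)))
        print("  lens opened",fit(c,o.astype(float),[575,-281],82,152,178))
E
```

```text
top dish 0 (array([ 40.7, 192.8]), 227066, 228053) (array([ 59.7, 437.2]), 227162, 228053)
top lens 0.56 3380 306 420 155 215
  lens (array([ 578. , -279.6]), 527, 3354)
  lens opened (array([ 578.2, -279.5]), 222, 2962)
top stand 0.9 6188 280 421 142 216
scene dish 0 (array([1363.5,  -18.6]), 223663, 224939) (array([718.9, 514. ]), 223879, 224939)
scene lens 0.68 2108 182 235 125 213
  lens (array([ 578.1, -277.7]), 280, 2030)
  lens opened (array([ 575.4, -281.9]), 204, 1842)
scene lens 0.58 270 191 209 110 127
  lens (array([ 505. , -452.9]), 1441, 270)
  lens opened (array([  836.7, -1792.4]), 0, 0)
scene stand 0.86 4542 183 252 125 257
```

Run:
```python
from fit import *
for n in("top","scene"):
  c=capture(n)
  a=cv2.cvtColor(cv2.imread(f"pics/{n}0.png"),cv2.COLOR_BGR2HSV)
  u=c["mtx"]@(c["R"]@np.array([579,-285,8])+c["t"]);u=(u[:2]/u[2]).astype(int)
  print(a[u[1],u[0]-2:u[0]+3])
  x,y=u; w=a[y-25:y+25,x-25:x+25]
  m=np.zeros((420,560),np.uint8);m[y-25:y+25,x-25:x+25]=cv2.threshold(np.ascontiguousarray(w[...,1]),0,1,cv2.THRESH_OTSU)[1]
  m=cv2.morphologyEx(m,cv2.MORPH_CLOSE,np.ones((5,5)));m=cv2.morphologyEx(m,cv2.MORPH_OPEN,np.ones((5,5)))
  dm=m.astype(float)
  print(n,"dish",fit(c,dm,[579,-285],45,0,15),fit(c,dm,[579,-285],43,2,8))
```

```text
[[ 32  57 151]
 [ 31  55 148]
 [ 32  60 149]
 [ 30  59 147]
 [ 32  61 150]]
top dish (array([ 581.3, -282.7]), 186, 619) (array([ 578.9, -284.8]), 92, 619)
[[ 25  99 147]
 [ 24 101 144]
 [ 24  56 146]
 [ 23  99 141]
 [ 25  99 144]]
scene dish (array([ 574.9, -294.5]), 277, 458) (array([ 579.6, -287.4]), 194, 458)
```

Dish is at about (579,-285.5), unmoved. The lens is at about (577,-280.5), roughly 1.2° short, so I give a small nudge from the same line.

Call:
send_rows(series="-1 0 0 2 0; -1 0 0 4 0; -1 0 0 5.5 0; -1 0 0 6.5 0; -1 0 0 6.9 0; -1 0 0 7.02 0; -1 0 0 7.08 0; -1 0 0 7.08 0")

```text
time: 12.35
tool_pos: [612.4, -153.8, 150.3]
tcp_rot: [-2.999, 1.57, 2.805]
contact_force: [-1.2, 0.2, 0.0]
grip_width: 0.4
```

Run:
```python
from fit import *
where()
```

```text
12.35 [ 612.4 -153.8  150.3] zyaw -27.4 q [-0.37  0.6   1.32 -0.    1.23  0.11] F [-1.2  0.2  0. ]
finger r 94.0 bar angle if touching 243.69336577637355
```

Call:
send_rows(series="-1 0 0 0 0; -1 0 0 -0.5 0; -1 0 0 -1.5 0; -1 0 0 -3 0; -1 0 0 -5 0; -1 0 0 -7 0; -1 -1 0 -8 0; -1 -1 0 -8 0")

```text
time: 13.35
tool_pos: [399.8, -43.0, 182.3]
tcp_rot: [0.192, 1.565, -0.286]
contact_force: [1.8, -1.0, -0.2]
grip_width: 0.4
```

Run:
```python
from fit import *
where()
for n in("top","scene"):
  c=capture(n);im=c["pixels"][:,:,::-1].copy();cv2.imwrite(f"pics/{n}6.png",im)
  for k in ("lens","bar_mid","hinge","stand","dish"): print(n,k,[(round(d["score"],2),np.round(d["point"])) for d in place_of(c,k)])
  d=cut_out(c,"lens")[0];mm=d["pixels"].astype(np.uint8)
  cn=max(cv2.findContours(mm,0,2)[0],key=cv2.contourArea);f=np.zeros_like(mm);cv2.drawContours(f,[cn],-1,1,-1)
  o=cv2.morphologyEx(f,cv2.MORPH_OPEN,np.ones((17,17)))
  print(n,"fit",fit(c,o.astype(float),[577,-281],82,152,178))
```

```text
13.35 [399.8 -43.  182.3] zyaw -27.4 q [-0.3   0.16  1.91  0.    1.07  0.18] F [ 1.8 -1.  -0.2]
finger r 281.6 bar angle if touching 177.02603548870172
top lens [(0.84, array([ 577., -284.,  166.]))]
top bar_mid [(0.72, array([ 633., -179.,  166.]))]
top hinge [(0.94, array([678., -89., 164.]))]
top stand [(0.8, array([676., -86.,   0.]))]
top dish [(0.47, array([ 667., -385.,   -3.]))]
top fit (array([ 582.1, -281.6]), 240, 2946)
scene lens [(0.93, array([ 580., -279.,  160.]))]
scene bar_mid [(0.97, array([ 632., -176.,  162.]))]
scene hinge [(0.74, array([678., -85., 159.])), (0.33, array([ 395., -290.,   -1.]))]
scene stand [(0.9, array([679., -86.,   3.]))]
scene dish [(0.7, array([ 725., -311.,    0.])), (0.57, array([ 330., -460.,   -2.])), (0.54, array([ 579., -282.,   -0.])), (0.54, array([ 662., -388.,   -4.]))]
scene fit (array([ 578.2, -283.1]), 218, 1830)
```

View pics/top6.png

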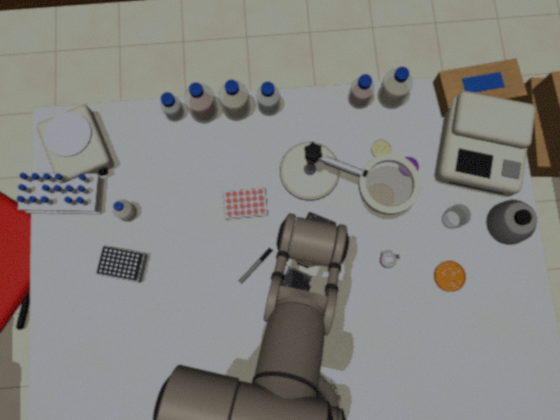

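The lens head is at (389,186), at world (579,-282), within about 4 mm of the dish centre. The robot is clear and everything else stands where it was, so I hand the job in.

Run:
```python
from plant import *
print(close_job())
```

```text
the job is handed in; nothing more can be done
None
```

I swung the magnifier's arm about 96° counter-clockwise so the lens is now over the larger cream open dish. I pushed with one side of the closed fingers on the arm's right side plate, without gripping it, and then handed the job in.

- **Centring:** in the last pictures the lens was at about (579, -282) and the dish centre at about (579, -285). That is about 3–4 mm apart, well inside the roughly 20 mm margin for seeing the whole dish through the glass. The separate position estimates scattered by about 4 mm.
- **Dish estimate:** the dish centre comes mainly from pictures taken before the push. In the last top view the network did not find the dish under the glass. The last scene view put it at (579, -282), which agrees.
- **Rest of the scene:** the foot had not moved within measurement error, and I saw nothing else shifted in the last top view. The forces I read after each move stayed below about 2 N.
- **Robot:** the fingers were clear of everything, and the job took about 14 s on the robot's clock.

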